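# Fit the UV barrier filter to the document viewer

## Robot

A 6-joint arm with a two-finger parallel gripper is mounted at the origin on the work surface. World frame = base frame: x ahead of the robot, y to its left, z up, the work surface at z = 0. Lengths are in m, angles in rad, forces in N, time in s.
With the tool pointing down it reaches from about 0.3 to 0.75 m from the base axis. Payload 8.5 kg.
Tool frame: the origin (TCP) lies between the finger pads; the fingertips stand ahead of it and the grasp point (between the pads) lies 8 mm behind it (ctrl.tcp_to_tips is the z of the fingertips in the tool frame, in m); z points along the fingers, y is the line along which they close (so a half turn about z gives the same grasp; the last joint's range is limited). The gripper opens to 88 mm and grips with 3 to 60 N. Pads are 18 mm wide; open, the fingers measure 123 mm over their backs; the gripper's body (75 mm by 187 mm) begins 45 mm behind the grasp point.
Start: joints at [-0.215, 0.381, 1.297, -0, 1.464, -0.215], TCP at [0.55, 0, 0.25] pointing down, gripper open.
Joint ranges: [-3.11, 3.11], [-0.89, 2.33], [0.22, 2.48], [-1.42, 4.56], [0.17, 2.85], [-2.88, 2.88]. Speed limits (rad/s): [2.39, 2.39, 3.14, 3.14, 3.14, 3.14].

## Interface

Orientations are given as [roll, pitch, yaw] about the fixed x, y, z axes, in that order (R = Rz(yaw) Ry(pitch) Rx(roll)).
In Python, from rig import ctrl, vision, workorder gives the robot as it stands.
- The arm moves only by the tool carry_out, never from a script. Its argument "steps" is a list that holds one entry, the list of rows, each a list of 5 numbers: the shift along the world's x, y, z in m, then the turn about the world's z in rad, then the finger opening in m, from 0 to 0.0881. A call has 1 to 5 rows; each row shifts and turns the commanded pose from where the row before left it; what a row does not reach is not made up. A row lasts 1/8 s, in which the tool goes at most 62.5 mm and 10.7 degrees, less where a joint would pass 70% of its speed; a pose out of reach is approached as far as the arm can. A call with a gripper value outside its range is refused whole. The fingers move at their own pace and stop on an object; the grip force is fixed at half the most. Time passes only in rows, so rows that do not move let the fingers close. It gives the time, the measured TCP pose, the force, the opening and the grip force at its end, in the units of the state.
- ctrl.observe(): the state, without advancing time (a new reading comes with each control period).
- vision.snapshot(name): name is "scene" or "side" or "wrist"; returns (picture, depth): 384x512x3 uint8, blue, green, red; 384x512 float32, m along the optical axis (not along the pixel's ray), 0 where there is no reading.
- vision.get_calibration(name): a dict with "camera_matrix" (3x3 intrinsics, pixels), "world_from_camera" (4x4, takes a point from camera to world coordinates). Camera axes: x right, y up, looking along -z (the intrinsics and any distortion apply to the point x, -y, -z); pixel columns grow to the right and rows downward; lengths in m; the calibration is good to about 2 mm. A picture is of the moment at which its call begins: read the wrist's pose just before it. get_calibration takes no time and is no camera call; for the wrist camera it gives the pose at the moment of the call.
- workorder.sign_off(): hands the job in; it is judged then, once.
The state is a dict: "time": time; "joint_pos": joint angles; "joint_velocities": joint speeds; "joint_torque": joint torques, N m; "position": TCP position; "orientation": TCP orientation; "ft_force": force on the tool from outside, world axes, zero at the start; "ft_torque": the same for the moment, N m; "grip_width": opening from 0.0 (shut) to 1.0 (fully open); "grip_force": force on a finger pad.
Only numpy, scipy, OpenCV 4.12 (cv2) and the standard library are available. Lean on these libraries where they do the work, as an engineer would, in place of code of your own. Each camera call takes 0.05 s, during which the arm holds its last target. There are 200 camera calls.

## Task

Get the document viewer ready for a UV check. Take the yellow filter out of the filter block: press gently on its ribbed end so that it tips up in its pocket, then grip it and lay it flat on the viewer's top, square between the two black end lips over the window. Only then bring the red selector from white to its upright off position, leave it there for a good second so the white tube goes out, and push it fully over to UV; handle the glass gently, and leave the other filters in their pockets and the rest of the desk alone.

Things in the scene. Friction and masses are not known exactly. Their poses are not given: they have to be found in the camera images.
- yellow_center (a point): centre (half-way up) of the yellow filter: a glass filter in an aluminium frame, 72 mm long (its x) x 48 mm wide (its y) x 10 mm thick (its z), about 80 g (55 to 115 g), yellow glass. x runs from its ribbed, solid press end (-x end, dark ribbed bar across it, 26 mm from the centre) to its lifting end (+x). It starts in any one of the block's three pockets, flush with the block's top
- red_center (a point): centre of the red filter, the same size and make as the yellow one, in another pocket; must stay in its pocket
- green_center (a point): centre of the green filter, the same size and make as the yellow one, in the third pocket; must stay in its pocket
- block: black filter block, fixed, 110 (x) x 225 (y) x 36 mm high; origin at the centre of its underside; its x points away from the robot (give or take its yaw). Three pockets side by side at y = -69, 0 and +69 mm, each 75 (x) x 51 (y) mm, so 1.5 mm clear all round a filter. The near (-x) wall has a 36 mm wide, 8 mm deep thumb notch with a white dot at each pocket
- tip_edge (a point): middle of the edge about which filters tip, in the block's axes, 26 mm above the desk. Every pocket floor is level, 10 mm below the block's top, on the far (+x) side of this edge; on the near (-x) side it falls away at 30 degrees
- block_top (a point): centre of the block's top face, 36 mm above the desk. A filter pressed down about 12 mm from its near (ribbed) end tips by up to 30 degrees and stops on the slope, its near end down against the near wall, the finger some 6 mm below this face; the far end then stands 9 mm (underside) to 17 mm (top) above it. Fully tipped it stays up when let go; pressed too little it falls back flush
- filter_yellow: the yellow filter as a body; origin at the centre of its underside, 5 mm below its centre. When tipped it can be gripped across its 48 mm width, by its long sides close to the raised end, just above the block's top
- seat (a point): point on the top face of the document viewer at the centre of its filter seat, over the viewing window; axes as the viewer's; a filter's length goes along x. Flat, 150 mm above the desk, a black lip 4 mm high and 52 mm long at each x end, 78 mm apart (3 mm spare at each end of a filter); long sides open, each with a white line 28 mm from the centre. Either way round will do
- viewer: document viewer, fixed: a grey lamp box 200 (x) x 250 (y) x 150 mm high, open on the near side (-x); origin at the centre of its underside; x points away from the robot, give or take its yaw. On its top: the filter seat at x = 12, y = 30 mm and the selector switch at x = -45, y = -85 mm
- selector (a joint): angle of the red selector lever, rad: -0.42 = leaning towards the robot (white light, the start), 0 = upright (off), +0.42 = leaning away from the robot (UV). It turns about an axis along the viewer's y that lies 152 mm above the desk. It is stiff by friction alone (about 2 N at the paddle), has no click, and stays where it is left
- paddle (a point): centre of the red paddle of the selector lever, 35 mm from the lever's axis; the paddle is 30 mm long along the lever, 14 mm wide (viewer's y) and 9 mm thick, its end 50 mm from the axis; below it is an 8 mm round steel stem
- stamp: self-inking stamp, black with a red top, 46 x 62 x 114 mm high, loose; origin under its centre
- sanitiser: green bottle of hand sanitiser with white pump, 60 mm across, 169 mm high, loose; origin under its centre
- mouse: black computer mouse, 105 x 60 x 35 mm, loose; origin under its centre
- passport_red: dark red passport lying flat, 125 x 88 x 6 mm, loose; origin under its centre
- passport_blue: dark blue passport lying flat, 125 x 88 x 6 mm, loose; origin under its centre
- pen: blue pen lying flat, 150 mm long (x), 10 mm wide, 9 mm high, loose; origin under its middle
Things that resemble listed ones, but are neither listed nor needed, are in the scene too. Leave any blue or purple look-alike of the filter_yellow alone.

How it is judged:
On the way, in this order (a step that is already met when the one before it is completed fails the run):
1. the yellow filter is tipped up in its pocket (tilted more than 0.35 rad, centre still within 25 mm of its start) (angle between yellow_center's own z axis and vertical above 0.35 rad and distance of yellow_center from where it was at the start of the episode below 0.025 m), for 0.2 s.
2. the yellow filter lies flat in the seat, let go, with the selector still at white (horizontal distance between yellow_center and seat below 0.008 m and z of yellow_center in the frame of seat between 0.002 and 0.0075 m and angle between yellow_center's own z axis and vertical below 0.07 rad and angle between the x axis of yellow_center and the x axis of seat, either way round below 0.14 rad and contact force between filter_yellow and the fingers below 0.1 N and value of joint selector below -0.25 rad), for 0.2 s.
3. the selector rests at its upright off position (within 0.17 rad) for 0.8 s (value of joint selector between -0.17 and 0.17 rad), for 0.8 s.
At the end, for the whole second after the job is handed in: the yellow filter lies flat (within 0.07 rad) and still on the viewer's seat between the lips, centre within 8 mm of the seat's centre and square within 0.14 rad, either way round; the selector is over at UV (beyond 0.33 rad); everything let go (horizontal distance between yellow_center and seat below 0.008 m and z of yellow_center in the frame of seat between 0.002 and 0.0075 m and angle between yellow_center's own z axis and vertical below 0.07 rad and angle between the x axis of yellow_center and the x axis of seat, either way round below 0.14 rad and value of joint selector above 0.33 rad and linear speed of filter_yellow below 0.01 m/s and contact force between filter_yellow and the fingers below 0.1 N); the robot touches nothing.
It fails at once if the yellow filter is pressed against the block or the viewer with more than 40 N (contact force between filter_yellow and block above 40 N or contact force between filter_yellow and viewer above 40 N).
It fails at once if the selector is at UV (beyond 0.25 rad) without the yellow filter over the window (value of joint selector above 0.25 rad and distance between yellow_center and seat above 0.02 m).
It fails at once if another filter leaves its pocket (moved more than 15 mm, or tipped) (distance of any of red_center, green_center from where it was at the start of the episode above 0.015 m or angle between any of red_center, green_center's own z axis and vertical above 0.2 rad).
It fails at once if something else on the desk is moved more than 25 mm (distance of any of stamp, sanitiser, mouse, passport_red, passport_blue, pen from where it was at the start of the episode above 0.025 m).
It also fails if it takes over 72 s, if anything falls off the work surface, if the arm or the gripper's body presses on something with over 40 N, if the wrist force passes 120 N, or if a joint passes its speed limit or range.

## Working session

There is one attempt and no reset: what is moved stays moved. The work goes in short steps, Python scripts to look and compute and a tool call to move; the robot and the scene stay as the last step left them, time stands still between calls to the robot, and variables do not carry over. Pictures are saved under pics/ and viewed, at most 10 in all, crops included, and the job is handed in when it is done.

Besides the shell and the picture viewer there is one more tool, called after "Request:" as a command line: name --argument value ..., lists and objects as JSON in quotes. carry_out: Moves the arm, as the interface text tells. Its arguments: {"type":"object","properties":{"steps":{"type":"array"}},"required":["steps"]}

```bash
ls; mkdir -p pics; cat > h.py <<'E'
import numpy as np,cv2
from rig import ctrl,vision,workorder
def snap(n,f):
    c=vision.get_calibration(n); p,d=vision.snapshot(n); cv2.imwrite('pics/%s.png'%f,p); np.savez('pics/%s.npz'%f,p=p,d=d,K=c['camera_matrix'],T=c['world_from_camera']); return p,d,c
def cloud(f):
    z=np.load('pics/%s.npz'%f); d=z['d'];K=z['K'];T=z['T']
    v,u=np.mgrid[:d.shape[0],:d.shape[1]]
    P=np.stack([(u-K[0,2])/K[0,0]*d,-(v-K[1,2])/K[1,1]*d,-d],-1)
    return z['p'],P@T[:3,:3].T+T[:3,3],d
E
python3 - <<'E'
from h import *
for n in('scene','side','wrist'):
    p,d,c=snap(n,n+'0'); print(n,c['world_from_camera'].round(3).tolist(),[k for k in c])
p=[cv2.imread('pics/%s0.png'%n) for n in('scene','side')]
cv2.imwrite('pics/both.png',cv2.resize(np.vstack(p),(512,600)) if 0 else np.hstack(p)[:, :])
print(ctrl.tcp_to_tips)
E
```

```text
pics
scene [[-0.184, -0.649, 0.738, 1.284], [0.983, -0.135, 0.127, 0.06], [0.017, 0.748, 0.663, 0.801], [0.0, 0.0, 0.0, 1.0]] ['camera_matrix', 'world_from_camera']
side [[-0.953, 0.229, -0.2, 0.337], [-0.304, -0.695, 0.652, 0.606], [0.01, 0.682, 0.731, 0.889], [0.0, 0.0, 0.0, 1.0]] ['camera_matrix', 'world_from_camera']
wrist [[1.0, 0.001, 0.002, 0.55], [-0.001, 0.964, 0.265, 0.07], [-0.002, -0.265, 0.964, 0.385], [0.0, 0.0, 0.0, 1.0]] ['camera_matrix', 'world_from_camera']
0.011
```

View pics/scene0.png

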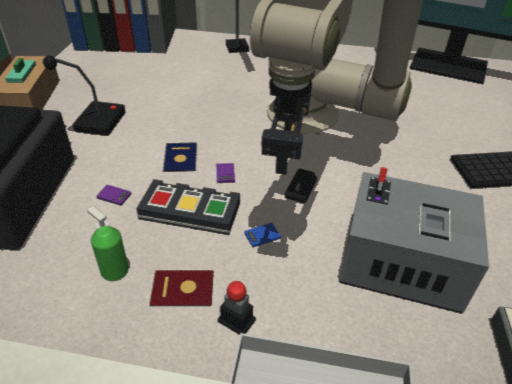

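View pics/side0.png

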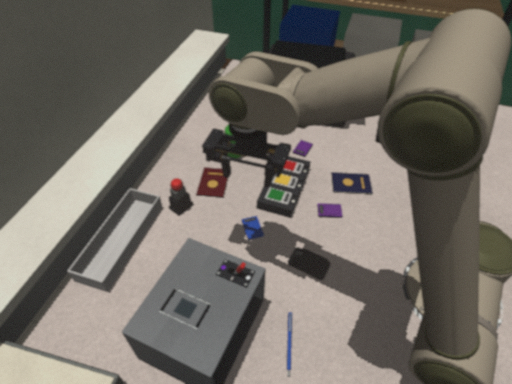

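The scene view shows the block with red (163,198), yellow (188,202) and green (216,206), so yellow is in the middle pocket. The viewer has its window at (435,220) and its red lever at (383,178).

```bash
python3 - <<'E'
from h import *
for f in('scene0','side0'):
    p,P,d=cloud(f); hsv=cv2.cvtColor(p,cv2.COLOR_BGR2HSV); H,S,V=cv2.split(hsv); ok=d>0
    x,y,z=P[...,0],P[...,1],P[...,2]
    b=ok&(z>.026)&(z<.046)&(y<.0)&(y>-.45)&(x>.3)&(x<.8)
    for nm,m in (('yel',b&(H>20)&(H<35)&(S>120)),('red',b&((H<8)|(H>172))&(S>140)),('grn',b&(H>45)&(H<80)&(S>120))):
        print(f,nm,m.sum(),np.median(P[m],0).round(4) if m.any() else '')
    def rect(m,nm):
        n,l,s,c=cv2.connectedComponentsWithStats(m.astype(np.uint8)); i=1+s[1:,4].argmax(); q=P[l==i]
        r=cv2.minAreaRect((q[:,:2]*1000).astype(np.float32)); print(f,nm,len(q),np.round(r[0],1),np.round(r[1],1),round(r[2],1),'z',np.median(q[:,2]).round(4), s[i].tolist())
    rect(ok&(z>.030)&(z<.044)&(y<.1)&(x>.3)&(x<.85),'block')
    rect(ok&(z>.143)&(z<.157)&(y>0.05)&(y<.6)&(x>.2)&(x<.85),'viewer')
    m=ok&(z>.165)&(z<.22)&((H<8)|(H>172))&(S>140)&(y>.05)
    print('lever',m.sum(),np.median(P[m],0).round(4),P[m].min(0).round(3),P[m].max(0).round(3))
E
```

```text
scene0 yel 201 [ 0.5115 -0.2249  0.0382]
scene0 red 176 [ 0.5085 -0.2934  0.0382]
scene0 grn 342 [ 0.5332 -0.1731  0.038 ]
scene0 block 3021 [ 503.4 -225. ] [227. 116.] 88.1 z 0.0377 [136, 179, 104, 48, 3021]
scene0 viewer 9100 [565.4 278.3] [250.5 205.7] 83.4 z 0.1513 [349, 172, 140, 98, 9100]
lever 80 [0.4997 0.2006 0.1874] [0.492 0.194 0.172] [0.507 0.207 0.2  ]
side0 yel 102 [ 0.5087 -0.2229  0.0367]
side0 red 74 [ 0.505  -0.2929  0.0363]
side0 grn 81 [ 0.5118 -0.1541  0.0364]
side0 block 1422 [ 503.2 -222.3] [231.4 110.8] 88.3 z 0.0359 [256, 156, 54, 56, 1422]
side0 viewer 10860 [565.1 279.8] [252.  201.7] 83.2 z 0.15 [121, 238, 144, 141, 10860]
lever 33 [0.4919 0.2083 0.1965] [0.488 0.198 0.181] [0.501 0.211 0.201]
```

Request:
carry_out --steps '[[[-0.012, -0.056, -0.008, -0.035, 0], [-0.012, -0.056, -0.008, 0, 0], [-0.012, -0.056, -0.008, 0, 0], [-0.012, -0.056, -0.008, 0, 0], [0, 0, 0, 0, 0]]]'

```text
time: 0.78
position: [0.5009, -0.227, 0.2167]
orientation: [-3.14, -0.001, 1.531]
ft_force: [0.1, 1.1, 0.2]
grip_width: 0.456
grip_force: 0.0
```

```bash
python3 - <<'E'
from h import *
p,d,c=snap('wrist','w1'); s=ctrl.observe(); print(s['time'],s['position'],s['orientation'],s['ft_force'],s['grip_width'])
p,P,d=cloud('w1'); hsv=cv2.cvtColor(p,cv2.COLOR_BGR2HSV); H,S,V=cv2.split(hsv); ok=d>0
x,y,z=P[...,0],P[...,1],P[...,2]
b=ok&(z>.026)&(z<.046)
for nm,m in (('yel',b&(H>20)&(H<35)&(S>120)),('red',b&((H<8)|(H>172))&(S>140)),('grn',b&(H>45)&(H<80)&(S>120))):
    if m.sum()<9: continue
    n,l,st,_=cv2.connectedComponentsWithStats(m.astype(np.uint8)); i=1+st[1:,4].argmax(); q=P[l==i]
    r=cv2.minAreaRect((q[:,:2]*1000).astype(np.float32)); print(nm,len(q),np.round(r[0],1),np.round(r[1],1),round(r[2],1),'z',np.median(q[:,2]).round(4),st[i])
for nm,m in (('block',ok&(z>.03)&(z<.044)),):
    q=P[m]; r=cv2.minAreaRect((q[:,:2]*1000).astype(np.float32)); print(nm,np.round(r[0],1),np.round(r[1],1),r[2])
# position of some reference pixels
for v in range(60,384,60): print([P[v,u].round(3).tolist() for u in range(60,512,130)])
E
```

```text
0.825 [ 0.50144668 -0.22513266  0.217141  ] [-3.14055510e+00 -9.23156611e-04  1.53286661e+00] [0.29388273 0.55174477 0.90310604] 0.4152299314723455
yel 1419 [ 510.5 -221.7] [38.6 43.9] 87.8 z 0.0376 [ 244  155   42   36 1419]
red 1132 [ 508.  -290.1] [37.7 41.4] 87.2 z 0.0377 [ 246  217   38   31 1132]
grn 1599 [ 512.6 -152.3] [37.  41.3] 87.5 z 0.0377 [ 244   86   42   39 1599]
block [ 587.9 -224.8] [225.8 281.1] 88.20243835449219
[[0.293, -0.095, 0.001], [0.434, -0.101, 0.0], [0.576, -0.107, 0.0], [0.712, -0.114, 0.008]]
[[0.28, -0.158, 0.001], [0.429, -0.164, 0.002], [0.576, -0.17, 0.002], [0.72, -0.176, 0.008]]
[[0.266, -0.228, 0.002], [0.421, -0.235, -0.0], [0.578, -0.241, 0.001], [0.733, -0.247, 0.002]]
[[0.253, -0.303, 0.008], [0.471, -0.214, 0.224], [0.531, -0.216, 0.224], [0.707, -0.3, 0.055]]
[[0.459, -0.196, 0.295], [0.486, -0.202, 0.288], [0.518, -0.203, 0.289], [0.545, -0.2, 0.295]]
[[0.465, -0.202, 0.306], [0.49, -0.202, 0.307], [0.514, -0.204, 0.306], [0.538, -0.204, 0.307]]
```

View pics/w1.png

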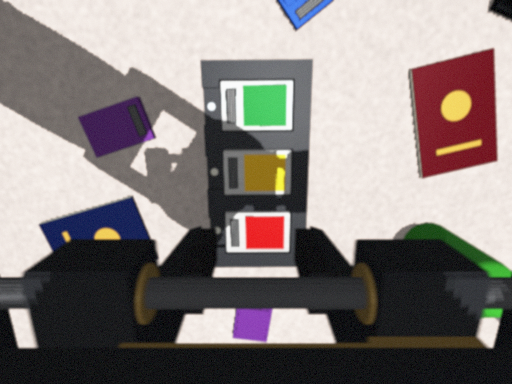

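The fingers currently close along world x, so I need a quarter turn. The yellow filter's ribbed end is near at (232,172), with glass at (265,172).

Request:
carry_out --steps '[[[-0.0045, 0, -0.02, 0.175, 0], [-0.0045, 0, -0.02, 0.175, 0], [-0.0045, 0, -0.02, 0.175, 0], [-0.0045, 0, -0.02, 0.175, 0], [-0.0045, 0.0013, -0.01, 0.175, 0]]]'

```text
time: 1.45
position: [0.4795, -0.221, 0.127]
orientation: [3.141, -0.001, 2.418]
ft_force: [0.1, 0.0, 1.0]
grip_width: 0.002
grip_force: 0.0
```

Request:
carry_out --steps '[[[0, 0, -0.02, 0.175, 0], [0, 0, 0, 0.175, 0], [0, 0, 0, 0.175, 0], [0, 0, 0, 0.175, 0], [0, 0, 0, 0, 0]]]'

```text
time: 2.08
position: [0.4799, -0.2215, 0.108]
orientation: [3.142, 0.0, 3.111]
ft_force: [0.5, -0.5, -0.9]
grip_width: 0.006
grip_force: 0.0
```

```bash
python3 - <<'E'
from h import *
p,d,c=snap('wrist','w2'); s=ctrl.observe(); print(s['time'],s['position'],s['orientation'],s['ft_force'],s['grip_width'])
p,P,d=cloud('w2'); hsv=cv2.cvtColor(p,cv2.COLOR_BGR2HSV); H,S,V=cv2.split(hsv); ok=d>0
z=P[...,2]; b=ok&(z>.026)&(z<.046)
for nm,m in (('yel',b&(H>20)&(H<35)&(S>120)),('frame',b&(V>150)&(S<60))):
    n,l,st,_=cv2.connectedComponentsWithStats(m.astype(np.uint8))
    for i in range(1,n):
        if st[i,4]<150: continue
        q=P[l==i]; r=cv2.minAreaRect((q[:,:2]*1000).astype(np.float32)); print(nm,len(q),np.round(r[0],1),np.round(r[1],1),round(r[2],1),'z',np.median(q[:,2]).round(4),st[i])
E
```

```text
2.125 [ 0.47985045 -0.22168442  0.10796344] [3.14159244e+00 2.64703092e-04 3.10852204e+00] [-0.09679292 -0.22663365 -0.03574502] 0.003991245908128175
yel 416 [ 491.8 -221.7] [39.   7.4] 90.0 z 0.0376 [227 220  54  11 416]
frame 212 [ 468.2 -277.9] [19.   8.3] 85.8 z 0.0369 [161 190  27  12 212]
frame 202 [ 496.5 -130.9] [ 4.9 35.2] 88.5 z 0.037 [372 203  10  46 202]
```

View pics/w2.png

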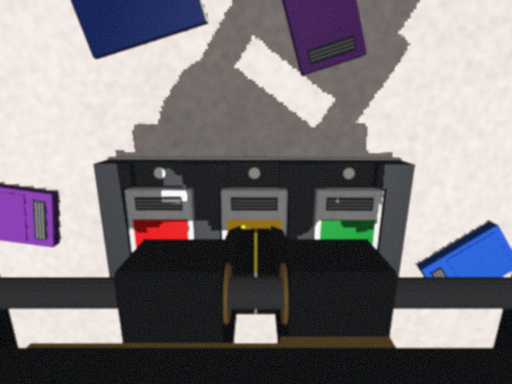

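The ribbed bar of the yellow filter is at (254,204), with the frame's near edge at about row 189 and its sides at columns 222 and 288. The white dot is at (254,173).

```bash
python3 - <<'E'
from h import *
p,P,d=cloud('w2')
for u,v in((254,160),(254,173),(254,190),(254,199),(254,204),(254,210),(223,204),(287,204)): print(u,v,P[v,u].round(4))
g=cv2.cvtColor(p,6); print(g[155:225,240].tolist()); print(g[214,215:295].tolist())
E
```

```text
254 160 [ 0.4475 -0.22    0.0195]
254 173 [ 0.4556 -0.2202  0.0287]
254 190 [ 0.4664 -0.2205  0.0363]
254 199 [ 0.4726 -0.2207  0.0382]
254 204 [ 0.4764 -0.2208  0.038 ]
254 210 [ 0.4813 -0.221   0.037 ]
223 204 [ 0.4758 -0.2432  0.0376]
287 204 [ 0.4776 -0.1969  0.0365]
[103, 99, 97, 98, 86, 53, 30, 28, 33, 32, 38, 27, 34, 40, 36, 31, 32, 29, 29, 37, 31, 34, 33, 36, 31, 32, 30, 37, 36, 24, 30, 38, 58, 79, 83, 99, 110, 116, 114, 116, 113, 103, 69, 46, 40, 58, 58, 55, 52, 58, 51, 48, 59, 51, 48, 77, 105, 116, 117, 114, 116, 111, 120, 115, 112, 112, 108, 112, 111, 110]
[30, 30, 34, 29, 24, 40, 77, 102, 113, 116, 117, 116, 114, 117, 114, 116, 117, 118, 117, 119, 117, 114, 116, 112, 116, 114, 119, 120, 119, 119, 116, 118, 116, 118, 120, 119, 119, 121, 116, 119, 118, 117, 122, 118, 121, 118, 119, 117, 119, 119, 119, 116, 116, 116, 119, 116, 117, 117, 117, 118, 115, 115, 117, 119, 118, 115, 121, 120, 117, 118, 108, 92, 58, 15, 26, 25, 34, 38, 31, 29]
```

Request:
carry_out --steps '[[[-0.0015, 0.0005, -0.03, 0, 0], [0, 0, -0.025, 0, 0], [0, 0, -0.003, 0, 0], [0, 0, -0.002, 0, 0], [0, 0, -0.002, 0, 0]]]'

```text
time: 2.75
position: [0.4784, -0.2224, 0.0466]
orientation: [-3.141, 0.001, 3.11]
ft_force: [0.4, 1.1, 1.1]
grip_width: 0.006
grip_force: 0.1
```

Request:
carry_out --steps '[[[0, 0, -0.001, 0, 0], [0, 0, -0.0015, 0, 0], [0, 0, -0.0015, 0, 0], [0, 0, -0.001, 0, 0]]]'

```text
time: 3.25
position: [0.4781, -0.2223, 0.0408]
orientation: [-3.141, 0.0, 3.111]
ft_force: [0.2, -0.2, 5.6]
grip_width: 0.006
grip_force: 2.4
```

Request:
carry_out --steps '[[[0, 0, -0.001, 0, 0], [0, 0, 0, 0, 0], [0, 0, 0, 0, 0]]]'

```text
time: 3.62
position: [0.4783, -0.2223, 0.0406]
orientation: [-3.141, 0.001, 3.111]
ft_force: [-1.6, 1.1, 9.8]
grip_width: 0.009
grip_force: 4.8
```

Request:
carry_out --steps '[[[0, 0, 0.01, 0, 0], [0, 0, 0.03, 0, 0.066], [0.01, 0, 0.04, 0, 0.066], [0, 0, 0.01, 0, 0.066], [0, 0, 0, 0, 0.066]]]'

```text
time: 4.25
position: [0.4877, -0.2221, 0.1297]
orientation: [-3.141, 0.0, 3.111]
ft_force: [-0.3, 0.7, 0.2]
grip_width: 0.435
grip_force: 0.0
```

```bash
python3 - <<'E'
from h import *
s=ctrl.observe(); p,d,c=snap('wrist','w3'); print(s['time'],s['position'],s['orientation'],s['ft_force'],s['grip_width'])
p,P,d=cloud('w3'); hsv=cv2.cvtColor(p,cv2.COLOR_BGR2HSV); H,S,V=cv2.split(hsv); ok=d>0
z=P[...,2]; b=ok&(z>.02)&(z<.06)
m=b&(H>20)&(H<35)&(S>120); q=P[m]; print(len(q),q.min(0).round(4),q.max(0).round(4),q.mean(0).round(4))
p0=q.mean(0); U,W,Vt=np.linalg.svd(q-p0,full_matrices=0); print('normal',Vt[2])
E
```

```text
4.25 [ 0.48773303 -0.22211417  0.12970506] [-3.14145063e+00  1.45021727e-04  3.11083840e+00] [-0.34038458  0.7068306   0.21959638] 0.435113620565969
2619 [ 0.4835 -0.2416  0.0283] [ 0.5223 -0.202   0.0523] [ 0.5033 -0.2218  0.0406]
normal [ 0.49951415 -0.01649426 -0.86614869]
```

View pics/w3.png

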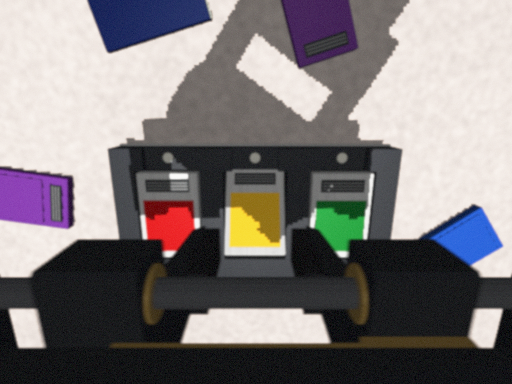

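The picture shows the yellow filter tipped up, its raised end at about row 250 and columns 226–285. The fitted normal gives a 30° tilt, and the neighbouring filters are still in their pockets.

Request:
carry_out --steps '[[[0.03, 0, -0.02, 0, 0.058], [0, 0, -0.035, 0, 0.058], [0, 0, -0.018, 0, 0.058], [0, 0, -0.007, 0, 0.058], [0, 0, 0, 0, 0.058]]]'

```text
time: 4.92
position: [0.5176, -0.2221, 0.0492]
orientation: [3.141, -0.001, 3.111]
ft_force: [-0.6, -0.7, 0.1]
grip_width: 0.656
grip_force: 0.0
```

Request:
carry_out --steps '[[[0, 0, -0.001, 0, 0.053], [0, 0, 0, 0, 0.045], [0, 0, 0, 0, 0.04], [0, 0, 0, 0, 0.04]]]'

```text
time: 5.42
position: [0.5182, -0.2223, 0.049]
orientation: [-3.141, 0.001, 3.111]
ft_force: [0.2, -1.0, 1.5]
grip_width: 0.54
grip_force: 30.0
```

Request:
carry_out --steps '[[[0, 0, 0.005, 0, 0.04], [0, 0, 0.015, 0, 0.04], [0, 0, 0.03, 0, 0.04], [0, 0, 0.05, 0, 0.04], [0, 0, 0.05, 0, 0.04]]]'

```text
time: 6.05
position: [0.5175, -0.2219, 0.2012]
orientation: [3.142, -0.0, 3.111]
ft_force: [0.7, 0.2, -1.1]
grip_width: 0.541
grip_force: 30.0
```

Request:
carry_out --steps '[[[0, 0.025, 0.05, -0.02, 0.04], [0, 0.045, 0.012, -0.02, 0.04], [0, 0.055, 0, -0.02, 0.04], [0, 0.06, 0, -0.025, 0.04], [0.01, 0.055, 0, 0, 0.04]]]'

```text
time: 6.68
position: [0.527, 0.0197, 0.262]
orientation: [-3.141, 0.001, 3.025]
ft_force: [0.0, 0.2, -1.1]
grip_width: 0.539
grip_force: 30.0
```

Request:
carry_out --steps '[[[0.01, 0.055, 0, 0, 0.04], [0.01, 0.055, 0, 0, 0.04], [0.01, 0.055, 0, 0, 0.04], [0.01, 0.045, 0, 0, 0.04], [0, 0.02, 0, 0, 0.04]]]'

```text
time: 7.3
position: [0.5675, 0.2497, 0.2612]
orientation: [-3.141, -0.0, 3.028]
ft_force: [1.6, 0.1, -0.9]
grip_width: 0.536
grip_force: 30.0
```

```bash
python3 - <<'E'
from h import *
s=ctrl.observe(); p,d,c=snap('wrist','w4'); print(s['time'],s['position'],s['orientation'],s['ft_force'],s['grip_width'],s['grip_force'])
p,P,d=cloud('w4'); hsv=cv2.cvtColor(p,cv2.COLOR_BGR2HSV); H,S,V=cv2.split(hsv); ok=d>0
z=P[...,2]
m=ok&(z>.16)&(H>20)&(H<35)&(S>120)
m[:100]=0
q=P[m]; print(len(q),q.min(0).round(4),q.max(0).round(4),q.mean(0).round(4))
p0=q.mean(0); U,W,Vt=np.linalg.svd(q-p0,full_matrices=0); print('normal',Vt[2])
snap('side','s4');snap('scene','c4')
E
```

```text
7.3 [0.56752198 0.24973811 0.26117344] [-3.14134605e+00 -1.51084152e-04  3.02788467e+00] [ 1.59963509  0.11566756 -0.94170237] 0.5355999211777376 29.973686635494232
7445 [0.5282 0.1749 0.2405] [0.5795 0.3292 0.3554] [0.5523 0.2543 0.2643]
normal [ 0.99552205 -0.0945039  -0.00220645]
```

View pics/w4.png

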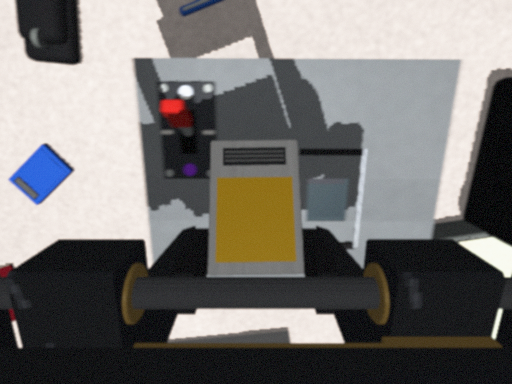

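The filter is held, ribbed end at (255,157) and glass at (256,220). Behind it the near lip shows at (330,152) and the +y white line runs from (364,150) to (358,245).

```bash
python3 - <<'E'
from h import *
p,P,d=cloud('w4')
q=P[182:260,222:292].reshape(-1,3); p0=q.mean(0); n=np.linalg.svd(q-p0,full_matrices=0)[2][2]; n*=np.sign(n[2]); print('glass',p0.round(4),'n',n.round(3),'tilt',np.degrees(np.arccos(n[2])).round(1),'median d',np.median(d[182:260,222:292]))
g=cv2.cvtColor(p,6).astype(int)
for v in(165,185,205,225,240):
    u=350+g[v,350:375].argmax(); print('wl',u,P[v,u].round(4))
for u in(305,330,355):
    c=g[140:165,u]; print('lip',u,140+c.argmin(),P[140+c.argmin(),u].round(4),c.tolist())
print(P[200,330].round(4),P[175,330].round(4),'window edges',g[200,296:360].tolist(),g[165:235,325].tolist())
# top of viewer rect from all
z=P[...,2];m=(d>0)&(z>.147)&(z<.157);m[:,:]&=1
pts=(P[m][:,:2]*1000).astype(np.float32); r=cv2.minAreaRect(pts);print(r)
for u,v in((228,148),(281,148),(211,270),(301,270)):print(u,v,P[v,u].round(4))
E
```

```text
glass [0.5532 0.2534 0.2534] n [-0.658  0.089  0.748] tilt 41.6 median d 0.15322347
wl 363 [0.553  0.3427 0.1513]
wl 360 [0.5702 0.3403 0.1501]
wl 358 [0.587  0.3374 0.1525]
wl 357 [0.6058 0.3365 0.1512]
wl 355 [0.6195 0.3341 0.152 ]
lip 305 150 [0.5346 0.2953 0.1547] [70, 70, 69, 69, 72, 71, 74, 63, 56, 34, 14, 20, 22, 18, 35, 50, 63, 71, 70, 71, 71, 72, 73, 70, 74]
lip 330 151 [0.5376 0.3152 0.1555] [67, 72, 70, 70, 70, 73, 71, 64, 53, 33, 15, 12, 21, 16, 34, 52, 65, 70, 69, 72, 72, 72, 72, 69, 68]
lip 355 152 [0.5409 0.3355 0.1542] [70, 70, 73, 68, 73, 75, 71, 72, 56, 31, 22, 27, 12, 21, 26, 48, 63, 74, 70, 75, 75, 75, 72, 71, 70]
[0.5804 0.3142 0.1507] [0.5583 0.3151 0.1513] window edges [118, 116, 118, 109, 96, 75, 71, 72, 75, 77, 80, 86, 93, 93, 98, 97, 97, 95, 95, 99, 97, 97, 101, 95, 94, 94, 95, 92, 93, 94, 95, 95, 94, 94, 96, 94, 94, 93, 93, 91, 92, 91, 94, 94, 92, 88, 92, 87, 92, 90, 84, 73, 70, 66, 71, 67, 63, 70, 69, 80, 118, 159, 195, 205] [72, 75, 73, 73, 71, 66, 70, 67, 73, 77, 83, 81, 82, 81, 94, 96, 97, 96, 95, 96, 97, 96, 95, 96, 99, 99, 99, 97, 101, 95, 95, 97, 95, 91, 95, 94, 97, 94, 93, 90, 94, 93, 92, 93, 87, 93, 96, 93, 94, 89, 93, 92, 94, 98, 101, 115, 145, 161, 168, 164, 167, 165, 150, 119, 71, 27, 18, 15, 18, 17]Traceback (most recent call last):
  File "<stdin>", line 11, in <module>
numpy._core._exceptions._UFuncOutputCastingError: Cannot cast ufunc 'bitwise_and' output from dtype('int64') to dtype('bool') with casting rule 'same_kind'
```

Request:
carry_out --steps '[[[0.01, 0.03, 0, 0, 0.04], [0.01, 0.03, 0, 0, 0.04], [0, 0, -0.025, 0, 0.04], [0, 0, -0.025, 0, 0.04], [0, 0, 0, 0, 0.04]]]'

```text
time: 8.07
position: [0.5876, 0.3058, 0.2096]
orientation: [-3.14, -0.003, 3.024]
ft_force: [0.7, -0.7, -1.1]
grip_width: 0.54
grip_force: 30.0
```

```bash
python3 - <<'E'
from h import *
s=ctrl.observe(); p,d,c=snap('wrist','w5'); print(s['time'],s['position'],s['orientation'],s['ft_force'],s['grip_width'],s['grip_force'])
E
```

```text
8.075 [0.58763706 0.30584843 0.20958772] [-3.13967943 -0.00337575  3.02397928] [ 0.70181151 -0.65513424 -1.10733828] 0.5396698729140443 29.973780512809753
```

View pics/w5.png

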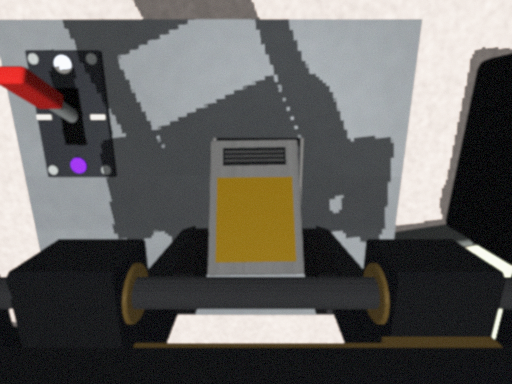

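The held filter fills (212–300, 138–275), still square to the viewer, with the lip hidden behind it. I'm lowering it until its low end touches, then flattening it.

Request:
carry_out --steps '[[[0, 0.001, -0.006, 0, 0.04], [0, 0, -0.004, 0, 0.04], [0.004, -0.0005, -0.005, 0, 0.04], [0.004, -0.0005, -0.005, 0, 0.04]]]'

```text
time: 8.62
position: [0.5963, 0.3078, 0.1905]
orientation: [-3.142, 0.0, 3.026]
ft_force: [-1.1, 1.0, 0.5]
grip_width: 0.539
grip_force: 30.0
```

Request:
carry_out --steps '[[[0.0025, -0.0002, -0.004, 0, 0.04], [0.0025, -0.0002, -0.004, 0, 0.04], [0.0015, -0.0002, -0.005, 0, 0.04], [0.0015, -0.0002, -0.005, 0, 0.04]]]'

```text
time: 9.12
position: [0.6048, 0.3068, 0.173]
orientation: [3.141, 0.002, 3.025]
ft_force: [2.4, -3.2, 4.6]
grip_width: 0.539
grip_force: 30.0
```

Request:
carry_out --steps '[[[0.0005, 0, -0.002, 0, 0.04], [0, 0, -0.002, 0, 0.04], [0, 0, -0.002, 0, 0.04], [0, 0, 0, 0, 0.04]]]'

```text
time: 9.62
position: [0.6045, 0.3072, 0.1667]
orientation: [3.141, 0.0, 3.026]
ft_force: [2.9, -0.6, 3.6]
grip_width: 0.539
grip_force: 30.0
```

```bash
python3 - <<'E'
from h import *
s=ctrl.observe(); p,d,c=snap('wrist','w6'); print(s['time'],s['position'],s['ft_force'],s['ft_torque'])
p,P,d=cloud('w6'); H,S,V=cv2.split(cv2.cvtColor(p,cv2.COLOR_BGR2HSV))
m=(d>0)&(H>20)&(H<35)&(S>120);m[:,:200]=0;m[:,310:]=0;m[265:]=0
n_,l,st,_=cv2.connectedComponentsWithStats(m.astype(np.uint8)); i=1+st[1:,4].argmax(); print(st[i]); q=P[l==i]
p0=np.median(q,0); n=np.linalg.svd(q-q.mean(0),full_matrices=0)[2][2]; n*=np.sign(n[2]); print(p0.round(4),n.round(3),np.degrees(np.arccos(n[2])))
E
```

```text
9.625 [0.60447151 0.30721143 0.16668196] [ 2.88753521 -0.64094562  3.5736734 ] [ 0.0155001  -0.35784008  0.03177558]
[ 213  178   84   87 6984]
[0.588  0.3104 0.1655] [-0.094  0.011  0.996] 5.40554556558855
```

Request:
carry_out --steps '[[[0, 0, -0.0015, 0, 0.04], [0, 0, -0.0015, 0, 0.04], [0, 0, 0, 0, 0.05], [0, 0, 0, 0, 0.058], [0, 0, 0, 0, 0.058]]]'

```text
time: 10.3
position: [0.6042, 0.3071, 0.1633]
orientation: [-3.141, -0.001, 3.026]
ft_force: [-0.1, 1.0, -0.5]
grip_width: 0.658
grip_force: 0.0
```

Request:
carry_out --steps '[[[0, 0, 0.03, 0, 0.058], [-0.02, 0, 0.05, 0, 0.058], [-0.06, 0, 0.02, 0, 0.058], [-0.02, 0, 0, 0, 0.058], [0, 0, 0, 0, 0.03]]]'

```text
time: 10.92
position: [0.5042, 0.3072, 0.2643]
orientation: [3.141, 0.0, 3.027]
ft_force: [1.1, -0.3, -1.0]
grip_width: 0.567
grip_force: 0.0
```

```bash
python3 - <<'E'
from h import *
s=ctrl.observe(); p,d,c=snap('wrist','w7'); print(s['time'],s['position'],s['orientation'],s['ft_force'],s['ft_torque'],s['grip_width'])
p,P,d=cloud('w7'); H,S,V=cv2.split(cv2.cvtColor(p,cv2.COLOR_BGR2HSV))
m=(d>0)&(H>20)&(H<35)&(S>120)&(P[...,2]>.14)&(P[...,2]<.18)
n_,l,st,_=cv2.connectedComponentsWithStats(m.astype(np.uint8)); i=1+st[1:,4].argmax(); print(st[i]); q=P[l==i]
n=np.linalg.svd(q-q.mean(0),full_matrices=0)[2][2]; n*=np.sign(n[2]); print(n.round(3),np.degrees(np.arccos(n[2])))
r=cv2.minAreaRect((q[:,:2]*1000).astype(np.float32));print(r,np.median(q[:,2]))
m=(d>0)&((H<8)|(H>172))&(S>140)&(P[...,2]>.16); q=P[m]; print('lever',len(q),q.min(0),q.max(0),q.mean(0))
E
```

```text
10.925 [0.50424157 0.3072328  0.26425878] [3.14126699e+00 4.89818178e-04 3.02681375e+00] [ 1.14636315 -0.25435444 -1.0437884 ] [ 0.08503085 -0.05658598  0.02394828] 0.5666340675279737
[246 265  45  12 517]
[ 0.028 -0.001  1.   ] 1.5835536453266588
((574.1041870117188, 311.9230651855469), (39.17141342163086, 12.449822425842285), 83.52677917480469) 0.16156244746499
lever 464 [0.4655127  0.19834167 0.16035866] [0.5118716  0.36594224 0.35908112] [0.49283611 0.21839607 0.20497652]
```

View pics/w7.png

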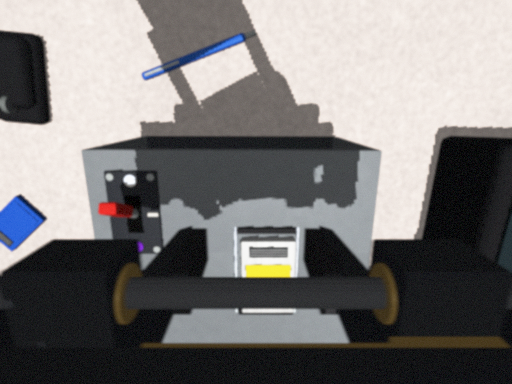

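The filter lies in the seat around (269,270) between the white lines at columns 237 and 299. I'll check the centring numerically, using the side view too.

```bash
python3 - <<'E'
from h import *
p,P,d=cloud('w7'); g=cv2.cvtColor(p,6)
print(g[244,228:308].tolist()); print(g[222:262,246].tolist()); print(g[222:262,290].tolist()); print(g[296:320,268].tolist())
print(P[244,270].round(4),P[244,237].round(4))
p,d,c=snap('side','s7')
a=cv2.resize(p[225:384,110:280],None,fx=3.5,fy=3.5,interpolation=2); cv2.imwrite('pics/s7c.png',a)
E
```

```text
[158, 160, 161, 161, 154, 157, 197, 229, 213, 176, 159, 158, 168, 210, 240, 246, 247, 247, 248, 247, 248, 248, 248, 247, 248, 246, 246, 246, 246, 247, 249, 248, 249, 248, 249, 249, 249, 250, 250, 249, 249, 247, 248, 248, 249, 249, 249, 250, 249, 249, 249, 249, 248, 248, 249, 249, 248, 247, 247, 247, 248, 248, 249, 249, 248, 247, 243, 231, 226, 235, 222, 180, 162, 158, 150, 127, 92, 45, 19, 7]
[165, 170, 164, 148, 107, 59, 36, 47, 54, 48, 66, 99, 138, 147, 128, 93, 81, 82, 106, 166, 231, 245, 248, 247, 247, 247, 246, 246, 246, 246, 246, 245, 246, 245, 245, 246, 245, 246, 244, 244]
[169, 166, 163, 141, 95, 47, 34, 46, 50, 48, 65, 99, 134, 134, 102, 77, 82, 83, 112, 176, 235, 248, 249, 249, 249, 248, 249, 248, 248, 249, 248, 248, 249, 249, 248, 248, 248, 248, 248, 248]
[50, 49, 53, 48, 50, 51, 48, 49, 51, 49, 48, 77, 141, 215, 236, 235, 190, 115, 107, 143, 157, 157, 159, 156]
[0.5485 0.3164 0.1615] [0.55   0.2867 0.151 ]
```

View pics/s7c.png

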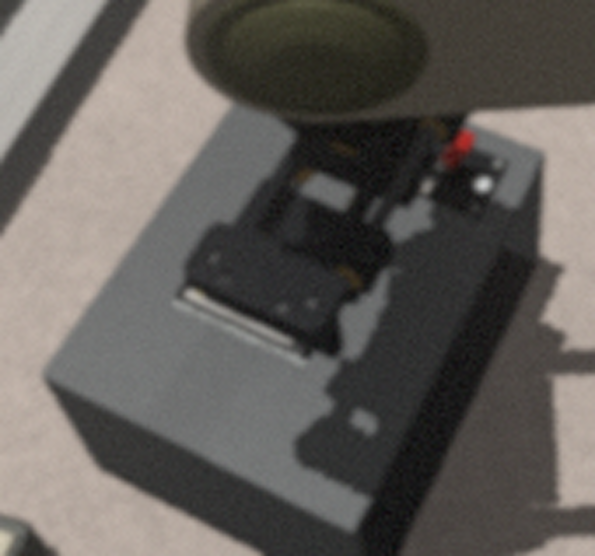

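The yellow filter lies flat between lips and white lines, about 1 mm off centre. Next I'll locate the lever pivot from the tick marks at (44,117) and (97,117) in w5.

```bash
python3 - <<'E'
from h import *
p,P,d=cloud('w5'); print([P[v,u].round(4).tolist() for u,v in((44,117),(97,117))])
p,P,d=cloud('w7'); print(P[214,153].round(4)); H,S,V=cv2.split(cv2.cvtColor(p,cv2.COLOR_BGR2HSV))
m=(d>0)&((H<8)|(H>172))&(S>140);m[:,145:]=0;m[:,:90]=0;m[230:]=0; q=P[m]; print(len(q),np.percentile(q,[2,50,98],axis=0).round(4))
E
```

```text
[[0.5081, 0.187, 0.1577], [0.5118, 0.2182, 0.156]]
[0.5118 0.2186 0.1548]
446 [[0.4868 0.1985 0.1552]
 [0.4931 0.2087 0.197 ]
 [0.5035 0.2117 0.2004]]
```

Request:
carry_out --steps '[[[-0.019, -0.05, 0, 0, 0], [-0.019, -0.049, 0, 0, 0], [0, 0, 0, -0.003, 0], [0, 0, -0.03, 0, 0], [0, 0, -0.02, 0, 0]]]'

```text
time: 11.65
position: [0.4682, 0.2083, 0.212]
orientation: [-3.141, -0.001, 3.022]
ft_force: [0.3, 0.1, 0.1]
grip_width: 0.004
grip_force: 0.0
```

Request:
carry_out --steps '[[[0, 0, -0.02, 0, 0], [0, 0, -0.003, 0, 0], [0, 0, 0, 0, 0], [0, 0, 0, 0, 0]]]'

```text
time: 12.15
position: [0.4677, 0.2082, 0.1912]
orientation: [3.141, 0.001, 3.023]
ft_force: [-0.4, 0.6, 1.0]
grip_width: 0.005
grip_force: 0.0
```

Request:
carry_out --steps '[[[0.007, -0.001, 0, 0, 0], [0.007, -0.001, 0, 0, 0], [0.006, -0.001, 0, 0, 0], [0.005, -0.001, 0, 0, 0], [0.003, 0, 0, 0, 0]]]'

```text
time: 12.78
position: [0.4954, 0.2035, 0.1905]
orientation: [-3.141, -0.0, 3.022]
ft_force: [-2.7, -4.5, 2.7]
grip_width: 0.004
grip_force: 2.5
```

```bash
python3 - <<'E'
from h import *
s=ctrl.observe(); print(s['time'],s['position'],s['ft_force'])
for n,f in(('wrist','w8'),('scene','c8'),('side','s8')):
    snap(n,f); p,P,d=cloud(f); H,S,V=cv2.split(cv2.cvtColor(p,cv2.COLOR_BGR2HSV))
    m=(d>0)&((H<8)|(H>172))&(S>140)&(P[...,2]>.165)&(P[...,2]<.22)&(P[...,0]<.56)&(P[...,0]>.46)&(abs(P[...,1]-.203)<.03); q=P[m]; print(n,len(q))
    if len(q): print(np.percentile(q,[2,50,98],axis=0).round(4).tolist())
E
```

```text
12.775 [0.49543592 0.20349447 0.19046586] [-2.6810014  -4.52634911  2.69767037]
wrist 45
[[0.486, 0.2026, 0.1804], [0.4946, 0.205, 0.1996], [0.5017, 0.2135, 0.218]]
scene 99
[[0.5039, 0.1924, 0.1762], [0.5133, 0.1992, 0.1928], [0.5163, 0.2081, 0.2044]]
side 0
```

Request:
carry_out --steps '[[[0, 0, 0, 0, 0], [0, 0, 0, 0, 0], [0, 0, 0, 0, 0], [0, 0, 0, 0, 0], [0, 0, 0, 0, 0]]]'

```text
time: 13.55
position: [0.4955, 0.2036, 0.1905]
orientation: [-3.141, 0.001, 3.023]
ft_force: [0.3, -5.3, 1.7]
grip_width: 0.006
grip_force: 2.7
```

```bash
python3 - <<'E'
from h import *
p,P,d=cloud('c8'); H,S,V=cv2.split(cv2.cvtColor(p,cv2.COLOR_BGR2HSV))
m=(d>0)&((H<8)|(H>172))&(S>140)&(P[...,2]>.165)&(P[...,2]<.22)&(P[...,0]<.56)&(P[...,0]>.46)&(abs(P[...,1]-.203)<.03)
q=P[m]; print(np.polyfit(q[:,2],q[:,0],1)); vs,us=np.where(m); print(us.min(),us.max(),vs.min(),vs.max())
cv2.imwrite('pics/c8c.png',cv2.resize(p[130:270,330:500],None,fx=4,fy=4,interpolation=2))
E
```

```text
[-0.11751393  0.53501051]
377 387 170 183
```

View pics/c8c.png

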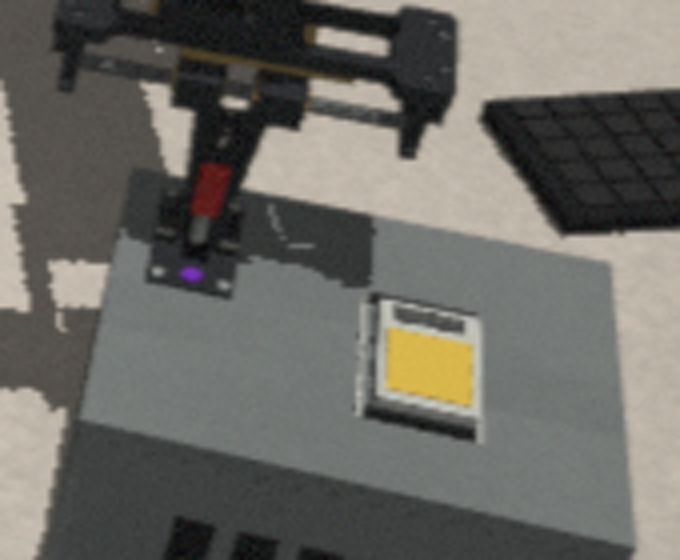

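The lever stands about upright in front of the fingers at (210,190) in the crop, and the filter is seated squarely. One small nudge towards centre, then I'll hold.

Request:
carry_out --steps '[[[0.0015, 0, 0, 0, 0], [0, 0, 0, 0, 0], [0, 0, 0, 0, 0], [0, 0, 0, 0, 0], [0, 0, 0, 0, 0]]]'

```text
time: 14.18
position: [0.4965, 0.2035, 0.1905]
orientation: [-3.14, -0.0, 3.023]
ft_force: [-2.0, -6.5, 2.3]
grip_width: 0.005
grip_force: 3.2
```

Request:
carry_out --steps '[[[0, 0, 0, 0, 0], [0, 0, 0, 0, 0], [0, 0, 0, 0, 0], [0, 0, 0, 0, 0], [0, 0, 0, 0, 0]]]'

```text
time: 14.8
position: [0.4965, 0.2034, 0.1905]
orientation: [-3.14, -0.0, 3.023]
ft_force: [-2.4, -5.7, 2.8]
grip_width: 0.005
grip_force: 3.2
```

Request:
carry_out --steps '[[[0.003, 0, 0, 0, 0], [0.003, -0.001, 0, 0, 0], [0.002, 0, 0, 0, 0], [0.001, 0, 0, 0, 0], [0.001, 0, 0, 0, 0]]]'

```text
time: 15.42
position: [0.5064, 0.2026, 0.1902]
orientation: [-3.14, -0.001, 3.023]
ft_force: [-2.1, -5.2, 0.7]
grip_width: 0.003
grip_force: 3.1
```

Request:
carry_out --steps '[[[0.001, 0, 0, 0, 0], [0.001, 0, 0, 0, 0], [0, 0, 0, 0, 0]]]'

```text
time: 15.8
position: [0.5082, 0.2026, 0.1899]
orientation: [-3.14, -0.002, 3.023]
ft_force: [-2.5, -5.3, -0.9]
grip_width: 0.007
grip_force: 3.0
```

Request:
carry_out --steps '[[[0.001, 0, 0, 0, 0], [0.001, 0, 0, 0, 0], [0, 0, 0, 0, 0]]]'

```text
time: 16.18
position: [0.5087, 0.2025, 0.1897]
orientation: [-3.139, -0.006, 3.023]
ft_force: [-9.4, -6.5, 2.9]
grip_width: 0.002
grip_force: 7.0
```

End stop reached. Backing off.

Request:
carry_out --steps '[[[-0.02, 0.002, 0, 0, 0], [-0.03, 0.003, 0, 0, 0], [-0.01, 0, 0.05, 0, 0], [-0.06, -0.03, 0.05, 0, 0], [-0.04, -0.05, 0, 0, 0]]]'

```text
time: 16.8
position: [0.3667, 0.1373, 0.2799]
orientation: [3.14, 0.006, 3.026]
ft_force: [0.8, 0.1, 0.6]
grip_width: 0.006
grip_force: 0.0
```

```bash
python3 - <<'E'
from h import *
s=ctrl.observe(); print(s['time'],s['position'],s['ft_force'])
p,d,c=snap('scene','c9'); p,P,d=cloud('c9'); H,S,V=cv2.split(cv2.cvtColor(p,cv2.COLOR_BGR2HSV))
m=(d>0)&((H<8)|(H>172))&(S>140)&(P[...,2]>.16)&(P[...,2]<.22)&(abs(P[...,0]-.51)<.05)&(abs(P[...,1]-.203)<.03); q=P[m]; print(len(q),np.percentile(q,[2,50,98],axis=0).round(4).tolist())
m=(d>0)&(H>20)&(H<35)&(S>100)&(abs(P[...,2]-.16)<.01)&(abs(P[...,1]-.3)<.08); q=P[m]; r=cv2.minAreaRect((q[:,:2]*1000).astype(np.float32)); n=np.linalg.svd(q-q.mean(0),full_matrices=0)[2][2]; print(len(q),r,q.mean(0),n)
E
```

```text
16.8 [0.36669275 0.13725201 0.27994559] [0.78681499 0.13144419 0.58820024]
64 [[0.5228, 0.1912, 0.1733], [0.5294, 0.1973, 0.1914], [0.5346, 0.2035, 0.2008]]
324 ((589.0166015625, 307.98321533203125), (37.749168395996094, 47.49635314941406), 83.24430847167969) [0.5900441  0.3079541  0.16182305] [-0.01194965  0.00407034  0.99992032]
```

Request:
carry_out --steps '[[[0, 0, 0, 0, 0], [0, 0, 0, 0, 0]]]'

```text
time: 17.1
position: [0.3676, 0.1373, 0.2779]
orientation: [3.141, 0.001, 3.023]
ft_force: [0.0, 0.8, -0.1]
grip_width: 0.004
grip_force: 0.0
```

```bash
python3 -c "
from rig import workorder
print(workorder.sign_off())"
```

```text
the job is handed in; nothing more can be done
None
```

The job is handed in, with no verdict returned: the yellow filter lies flat in the viewer's seat, about 1 mm off centre across its width, and the red selector was held upright for about 2 s, then pushed to its end stop at UV.

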